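# Set the air supply dial four clicks up and open the valve

### The arm

A 6-joint arm with a two-finger parallel gripper is mounted at the origin on the work surface. World frame = base frame: x ahead of the robot, y to its left, z up, the work surface at z = 0. Lengths are in m, angles in degrees, forces in N, time in s.
With the tool pointing down it reaches from about 0.275 to 0.85 m from the base axis. Payload 19 kg.
Tool frame: the origin (TCP) lies between the finger pads; the fingertips stand 11 mm ahead of it and the grasp point (between the pads) lies 8 mm behind it; z points along the fingers, y is the direction in which the jaws open and shut (so a half turn about z gives the same grasp; the last joint's range is limited). The gripper opens to 85 mm and grips with 20 to 120 N. Pads are 22 mm wide; open, the fingers measure 114 mm over their backs; the gripper's body (76 mm by 85 mm) begins 54 mm behind the grasp point. The pads swing forward as they close: fully open they stand 13 mm farther back than shut.
Start: joints at [-76.776, 8.623, 82.357, -0, 89.026, -7.678], TCP at [0.205, -0.537, 0.242] pointing down, gripper open.
Joint ranges: [-160.23, 160.23], [-39.13, 120.54], [6.94, 153.29], [-79.49, 259.48], [9.18, 160.14], [-161.06, 161.06]. Speed limits (degrees/s): [108.29, 108.29, 127.2, 172.46, 172.46, 172.46].

### API

Orientations are given as a 3x3 rotation matrix whose columns are the frame's x, y, z axes.
In Python, from plant import manip gives the robot as it stands. The module is installed in compiled form; this text tells all that it offers. Calls block until the motion is done:
- manip.movep(position, orientation): joint-space move of the TCP to a pose.
- manip.move_linear(position, rotation=None, v=0.15, f_stop=None): straight line of the TCP; rotation=None keeps the orientation; v is the mean speed in m/s. With f_stop (N) it stops when the force on the tool has changed by that much, and returns True; else False.
- manip.move_j(angles): joint-space move.
- manip.command_gripper(opening, newtons=None): finger opening in m; newtons is the grip in N (None keeps the last); returns when the fingers have stopped.
- manip.pause(seconds).
- manip.solve_ik(position, orientation): joint angles nearest the present ones, or None.
- manip.read_camera(name): name is "side" or "top"; returns (picture, depth): 420x560x3 uint8, red, green, blue; 420x560 float32, m along the optical axis (not along the pixel's ray), 0 where there is no reading.
- manip.camera_model(name): a dict with "fx", "fy", "cx", "cy" (pixels), "R" (3x3) and "t" (3): a world point X has camera coordinates R X + t. Camera axes: x right, y down, z forward; pixel columns grow to the right and rows downward; lengths in m; the calibration is good to about 2 mm. A picture is of the moment at which its call begins. camera_model takes no time and is no camera call.
A pose or a line that the arm cannot do raises manip.PlanningError and nothing moves.
- manip.hand_in(): hands the job in, once; it reports no verdict.
Trained networks look in the newest picture that a camera, given by its name, has taken for a name from the list of things; names that differ only in an ending like _2 or _b are one class to them, and where a whole thing is asked for, a point or a joint stands for the part that bears it (a point fixed in the world has none). Each returns a list of dicts, best first, with "p" (0 to 1); they miss things now and then, are a little off and sometimes report something else, mostly with a low value. They report only what shows in the picture. A call takes as long as a camera call.
- manip.search_frame(target, camera): "point" ([column, row] in pixels, amid what is visible of it).
- manip.trace(target, camera): "pixels" (420x560 bool, what is visible of it) and "point" ([column, row] in pixels, amid what is visible of it).
Readings, each from a call of its own:
- manip.read_t(): time.
- manip.read_joint_pos(): joint angles.
- manip.read_joint_vel(): joint speeds.
- manip.read_joint_efforts(): joint torques, N m.
- manip.read_eef_pos(): TCP position.
- manip.read_orientation(): TCP orientation.
- manip.read_force(): force on the tool from outside, world axes, zero at the start.
- manip.read_ft_torque(): the same for the moment, N m.
- manip.read_finger_gap(): finger opening in m.
Only numpy, scipy, OpenCV 4.12 (cv2) and the standard library are available. Lean on these libraries where they do the work, as an engineer would, in place of code of your own. Each camera call takes 0.05 s, during which the arm holds its last target. There are 200 camera calls.

### The job

The rheometer needs its air: with a fingertip, gently push the supply regulator's big pointer dial clockwise exactly four clicks up from its zero stop, without going past the fourth click. Then press the push button on the valve box fully down with a fingertip and let it spring back. Do not grip the dial, do not turn the small purge knob, do not press the button before the dial is set, and leave everything else on the bench where it is.

Things in the scene. Friction and masses are not known exactly. Their poses are not given: they have to be found in the camera images.
- supply_block: Grey block fixed to the bench, 110 x 110 x 50 mm high, with a small round gauge on its front side and two brass pipe stubs (18 mm long) on its back side (+x of the block). It carries the big click-stop dial on its top. Origin under the block's centre; z up, x to its pipe stubs. Its place and yaw vary. Ten black tick marks round the dial, 30 degrees apart, mark the clicks; the thickest one is zero.
- supply_dial (a joint): Angle of the big dial in rad, 0 at the zero stop where it starts, growing as it turns clockwise seen from above. It has a click (stable rest) every 0.5236 rad (30 degrees), ten rests from 0 to 4.71. Left alone it springs to the nearest rest. Pushed at 35 mm from the axis it takes about 3 to 6 N to get over each hump, half-way between rests, and then jumps ahead to the next rest by itself.
- dial_hub (a point): Point on the dial's axis (vertical), level with the pointer's top, 93 mm above the bench. The dial is a bare aluminium disc of 90 mm diameter whose flat top is 67 mm above the bench, with a round black hub of 28 mm diameter (also up to 93 mm) in the middle and one upright straight pointer fin running from the hub to the rim.
- dial_pointer (a point): Outer end of the pointer fin at its top, 45 mm from the dial's axis; it turns with the dial. The black fin is 12 mm thick, stands 26 mm above the disc, has a white line along its top and can be pushed on its flat sides by a fingertip that travels just above the disc. At the zero stop it points 120 degrees clockwise (seen from above) from the block's +x.
- purge_block: Grey block fixed to the bench, 90 x 90 x 50 mm high, with a small plain round black knob on its top; to be left alone. Origin under its centre.
- purge_knob (a joint): Angle of the small purge knob (40 mm diameter, 30 mm high, top at 81 mm above the bench, no pointer fin) in rad, 0 at the start; must stay there.
- valve_box: Grey box fixed to the bench, 90 x 80 x 45 mm high, with the push button in the middle of its top. Origin under its centre.
- valve_button_top (a point): Centre of the top of the push button on the valve box (round, black, 34 mm diameter, moves straight down).
- valve_button (a joint): Travel of the push button in m: 0 up, 0.006 fully down; a spring returns it. About 5 N press it fully down.
- jar: Small capped sample jar, 40 mm wide, 60 mm high: bystander, loose, to be left where it is; origin under its middle
- cone: Steel measuring cone standing on its 40 mm disc, 75 mm high: bystander, loose, to be left where it is; origin under its middle
- beaker: Glass beaker, 64 mm wide, 80 mm high: bystander, loose, to be left where it is; origin under its middle
- dish: Flat glass dish, 90 mm wide, 16 mm high: bystander, loose, to be left where it is; origin under its middle
- puck: Brass calibration weight, 44 mm wide, 30 mm high: bystander, loose, to be left where it is; origin under its middle
- spatula: Spatula lying flat, 170 mm long: bystander, loose, to be left where it is; origin under its middle
- wrench: Wrench lying flat, 140 mm long: bystander, loose, to be left where it is; origin under its middle

How it is judged:
By the outcome, as a careful person would: the job done as asked, in the order asked, and still so for the second after the job is handed in, with the robot touching nothing.
It also fails if it takes over 61 s, if anything falls off the work surface, if the arm or the gripper's body presses on something with over 40 N, if the wrist force passes 120 N, or if a joint passes its speed limit or range.

## Working session

There is one attempt and no reset: what is moved stays moved. The work goes in short steps, each a Python script; the robot and the scene stay as the last script left them, time stands still between calls to the robot, and variables do not carry over. Pictures are saved under pics/ and viewed, about 8 in all and at most 12, crops included, and the job is handed in when it is done.

```bash
mkdir -p pics; cat > h.py <<'E'
import numpy as np, cv2
from plant import manip
def world(cam,px,depth=None,z=None):
    m=manip.camera_model(cam);R=np.array(m["R"]);t=np.array(m["t"])
    px=np.atleast_2d(px).astype(float)
    r=np.c_[(px[:,0]-m["cx"])/m["fx"],(px[:,1]-m["cy"])/m["fy"],np.ones(len(px))]
    c=-R.T@t; d=r@R
    s=(z-c[2])/d[:,2] if z is not None else np.atleast_1d(depth)
    return c+d*s[:,None]
def proj(cam,X):
    m=manip.camera_model(cam);c=np.array(m["R"])@X+np.array(m["t"])
    return m["fx"]*c[0]/c[2]+m["cx"],m["fy"]*c[1]/c[2]+m["cy"]
E
python3 - <<'E'
from h import *
for c in("top","side"):
    im,d=manip.read_camera(c);cv2.imwrite(f"pics/{c}0.png",im[:,:,::-1]);np.save(f"{c}0.npy",d)
    for n in("supply_block","dial_hub","dial_pointer","valve_button_top","purge_block","valve_box","jar","cone","beaker","dish","puck"):
        for r in manip.search_frame(n,c)[:2]:
            p=r["point"];z=d[int(p[1]),int(p[0])]
            print(c,n,round(r["p"],2),np.round(p),np.round(world(c,p,z),3))
print(manip.read_t())
E
```

```text
top supply_block 0.78 [267. 191.] [[ 0.581 -0.001  0.09 ]]
top dial_hub 0.59 [264. 191.] [[0.582 0.006 0.096]]
top dial_pointer 0.96 [266. 192.] [[0.58  0.002 0.093]]
top valve_button_top 0.7 [377. 217.] [[ 0.513 -0.275  0.066]]
top valve_button_top 0.35 [268. 190.] [[ 0.583 -0.003  0.095]]
top purge_block 0.97 [158. 224.] [[0.506 0.271 0.08 ]]
top valve_box 0.63 [377. 222.] [[ 0.501 -0.275  0.067]]
top jar 0.51 [376. 221.] [[ 0.503 -0.271  0.063]]
top jar 0.47 [325. 225.] [[ 0.496 -0.144  0.061]]
top cone 0.7 [209. 198.] [[0.57  0.146 0.076]]
top beaker 0.89 [263. 122.] [[0.777 0.008 0.004]]
top beaker 0.46 [150. 223.] [[0.508 0.289 0.082]]
top dish 0.87 [341. 118.] [[ 0.784 -0.201  0.006]]
top puck 0.72 [180. 121.] [[0.778 0.223 0.029]]
top puck 0.41 [266. 190.] [[0.585 0.002 0.09 ]]
side dial_hub 0.63 [279. 221.] [[0.582 0.023 0.076]]
side dial_hub 0.44 [242. 168.] [[ 0.793 -0.209  0.002]]
side dial_pointer 0.75 [282. 221.] [[0.576 0.019 0.075]]
side purge_block 0.95 [268. 335.] [[0.493 0.305 0.055]]
side jar 0.54 [336. 201.] [[ 0.484 -0.129  0.046]]
side cone 0.81 [263. 281.] [[0.567 0.158 0.014]]
side beaker 0.67 [217. 198.] [[ 0.775 -0.023  0.043]]
side beaker 0.28 [281. 227.] [[0.574 0.033 0.068]]
side dish 0.72 [242. 167.] [[ 0.793 -0.208  0.006]]
side puck 0.57 [170. 270.] [[0.768 0.22  0.029]]
1.2
```

View pics/top0.png

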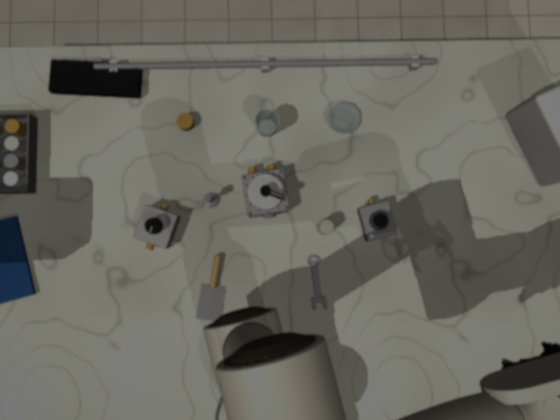

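View pics/side0.png

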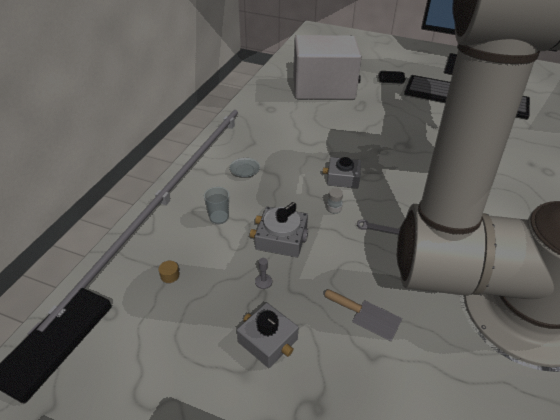

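```bash
python3 - <<'E'
from h import *
a=cv2.imread("pics/top0.png");b=cv2.imread("pics/side0.png")
f=lambda i,x,y,w:cv2.resize(i[y-w:y+w,x-w:x+w],(390,390),interpolation=cv2.INTER_CUBIC)
g=np.vstack([np.hstack([f(a,265,191,32),f(b,280,228,36)])])
cv2.imwrite("pics/crop1.png",cv2.convertScaleAbs(g,alpha=1.6))
d=np.load("top0.npy")
def region(u0,u1,v0,v1):
    vv,uu=np.mgrid[v0:v1,u0:u1];p=np.c_[uu.ravel(),vv.ravel()]
    return p,world("top",p,d[v0:v1,u0:u1].ravel())
p,X=region(235,300,160,225)
for lo,hi in((.084,.105),(.060,.073),(.043,.056)):
    s=(X[:,2]>lo)&(X[:,2]<hi);Y=X[s]
    print(lo,s.sum(),Y.mean(0).round(4),Y.min(0).round(4),Y.max(0).round(4),cv2.minAreaRect((Y[:,:2]*1000).astype(np.float32)))
s=X[:,2]>.084
print(np.c_[p[s],X[s].round(3)])
p,X=region(355,402,195,248)
for lo,hi in((.05,.08),(.038,.049)):
    s=(X[:,2]>lo)&(X[:,2]<hi);Y=X[s]
    print(lo,s.sum(),Y.mean(0).round(4),Y.min(0).round(4),Y.max(0).round(4),cv2.minAreaRect((Y[:,:2]*1000).astype(np.float32)))
E
```

```text
0.084 164 [ 0.5805 -0.0056  0.0915] [ 0.5637 -0.0368  0.0844] [0.5971 0.0174 0.0976] ((581.8862915039062, -10.149581909179688), (57.11132049560547, 26.467973709106445), 78.92308807373047)
0.06 801 [0.5851 0.0068 0.0658] [ 0.5416 -0.0377  0.06  ] [0.6285 0.0482 0.0723] ((584.980712890625, 5.275783538818359), (85.62002563476562, 86.990234375), 88.99331665039062)
0.043 833 [0.5819 0.005  0.0488] [ 0.5236 -0.0551  0.043 ] [0.6461 0.0638 0.0558] ((582.03076171875, 4.438499450683594), (116.13483428955078, 109.66818237304688), 8.165574073791504)
[[ 2.370e+02  1.640e+02  4.360e-01 -8.000e-03  1.324e+00]
 [ 2.960e+02  1.670e+02  4.360e-01 -8.000e-03  1.324e+00]
 [ 2.690e+02  1.680e+02  4.360e-01 -8.000e-03  1.324e+00]
 [ 2.910e+02  1.780e+02  4.360e-01 -8.000e-03  1.324e+00]
 [ 2.730e+02  1.800e+02  4.360e-01 -8.000e-03  1.324e+00]
 [ 2.620e+02  1.850e+02  5.970e-01  1.200e-02  8.800e-02]
 [ 2.630e+02  1.850e+02  5.960e-01  1.000e-02  9.300e-02]
 [ 2.640e+02  1.850e+02  5.960e-01  7.000e-03  9.700e-02]
 [ 2.650e+02  1.850e+02  5.970e-01  5.000e-03  9.100e-02]
 [ 2.660e+02  1.850e+02  5.960e-0
[... 9390 characters left out ...]
640e-01 -3.400e-02  9.000e-02]
 [ 2.890e+02  2.040e+02  4.360e-01 -8.000e-03  1.324e+00]
 [ 2.880e+02  2.160e+02  4.360e-01 -8.000e-03  1.324e+00]
 [ 2.880e+02  2.180e+02  4.360e-01 -8.000e-03  1.324e+00]
 [ 2.840e+02  2.210e+02  4.360e-01 -8.000e-03  1.324e+00]
 [ 2.650e+02  2.240e+02  4.360e-01 -8.000e-03  1.324e+00]]
0.05 302 [ 0.5071 -0.2804  0.06  ] [ 0.4838 -0.3054  0.0502] [ 0.5324 -0.257   0.0748] ((507.5555419921875, -280.95123291015625), (47.988548278808594, 48.446815490722656), 60.66825866699219)
0.038 769 [ 0.5072 -0.2799  0.0435] [ 0.4569 -0.3296  0.038 ] [ 0.5587 -0.2341  0.0489] ((507.3095397949219, -281.4438781738281), (89.8769302368164, 80.37248229980469), 12.73162841796875)
```

View pics/crop1.png

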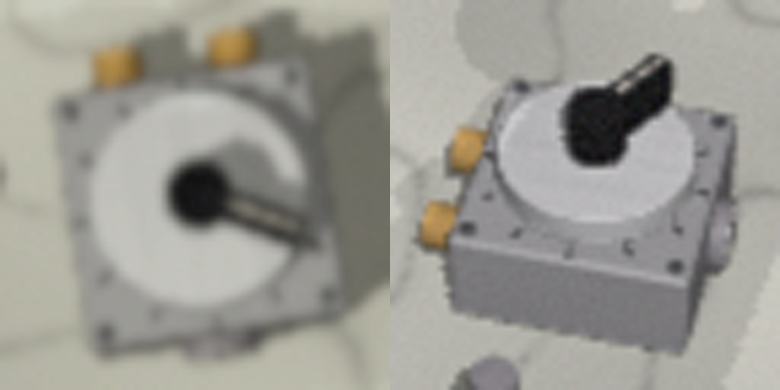

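```bash
cat >> h.py <<'E'
HUB=np.array([.583,.0043]); TH0=-111.0
def pose(dial,off,z,sgn,r=.035):
    th=np.radians(TH0-dial); e=np.array([np.cos(th),np.sin(th)]); t=np.array([e[1],-e[0]])
    y=np.r_[sgn*t,0]; zz=np.array([0,0,-1.]); R=np.c_[np.cross(y,zz),y,zz]
    return np.r_[HUB+r*e-off*t,z],R,t
E
python3 - <<'E'
from h import *
for s in(1,-1):
    for a in(0,30,60,90,120):
        p,R,t=pose(a,.03,.083,s);q=manip.solve_ik(p,R);print(s,a,p.round(3),None if q is None else np.round(q,0))
print(np.round(manip.read_orientation(),2))
E
```

```text
1 0 [ 0.598 -0.039  0.083] None
1 30 [ 0.575 -0.041  0.083] [ -12.   15.   94.   -0.   71. -141.]
1 60 [ 0.553 -0.031  0.083] [ -11.   12.   97.   -0.   71. -110.]
1 90 [ 0.54  -0.011  0.083] [ -9.  11.  99.  -0.  70. -78.]
1 120 [0.538 0.013 0.083] [ -7.  10.  99.  -0.  70. -46.]
-1 0 [ 0.598 -0.039  0.083] [-11.  17.  91.  -0.  72.  10.]
-1 30 [ 0.575 -0.041  0.083] [-12.  15.  94.  -0.  71.  39.]
-1 60 [ 0.553 -0.031  0.083] [-11.  12.  97.  -0.  71.  70.]
-1 90 [ 0.54  -0.011  0.083] [ -9.  11.  99.  -0.  70. 102.]
-1 120 [0.538 0.013 0.083] [ -7.  10.  99.  -0.  70. 134.]
[[ 0.93  0.36  0.  ]
 [ 0.36 -0.93  0.  ]
 [ 0.   -0.   -1.  ]]
```

```bash
python3 - <<'E'
from h import *
manip.command_gripper(0.0,20)
p,R,t=pose(0,.036,.17,-1)
manip.movep(p,R); print(manip.read_t(),manip.read_force().round(2) if hasattr(manip.read_force(),'round') else manip.read_force(), manip.read_finger_gap())
p[2]=.083
print(manip.move_linear(p,v=.08,f_stop=5))
f0=np.array(manip.read_force());print(f0.round(2))
q,_,_=pose(0,.012,.083,-1)
print(manip.move_linear(q,v=.02,f_stop=1.5))
e=np.array(manip.read_eef_pos());print(e,"off",(p[:2]-e[:2])@t*-1, .036-(e[:2]-p[:2])@t, np.array(manip.read_force())[:2]@t,manip.read_t())
for c in("top","side"):
    im,d=manip.read_camera(c);cv2.imwrite(f"pics/{c}1.png",im[:,:,::-1])
a=cv2.imread("pics/top1.png");b=cv2.imread("pics/side1.png")
f=lambda i,x,y,w:cv2.resize(i[y-w:y+w,x-w:x+w],(390,390),interpolation=cv2.INTER_CUBIC)
cv2.imwrite("pics/crop2.png",cv2.convertScaleAbs(np.hstack([f(a,265,191,40),f(b,280,228,60)]),alpha=1.6))
E
```

```text
4.25 [ 0.56  0.7  -0.5 ] -8.68934498583376e-05
False
[-0.31  0.41  0.11]
True
[ 0.58826759 -0.03518968  0.08278216] off 0.016930448671048294 0.019069551328951703 -0.7658788055300283 6.3
```

View pics/crop2.png

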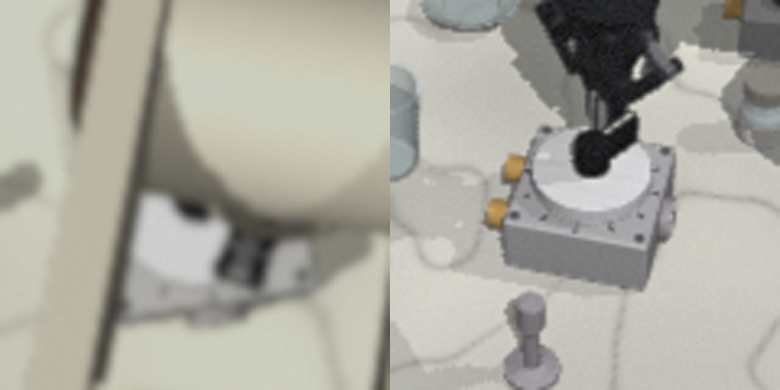

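```bash
python3 - <<'E'
from h import *
for a in np.arange(-3,22,2.5):
    p,R,t=pose(a,.019,.083,-1)
    manip.move_linear(p,R,v=.02)
    F=np.mean([manip.read_force() for _ in range(5)],0)
    print(a,round(-F[:2]@t,2),F.round(1),np.round(manip.read_t(),2))
E
```

```text
-3.0 0.19 [ 0.1 -0.2 -0.4] 6.65
-0.5 -0.11 [-0.2 -0.2 -1.3] 6.9
2.0 2.25 [ 2.4  0.  -1.3] 7.15
4.5 4.17 [ 4.3 -0.7 -1.8] 7.4
7.0 4.02 [ 4.5 -0.1 -2.5] 7.65
9.5 3.27 [ 3.4 -0.7 -1.9] 7.9
12.0 0.27 [ 0.5  0.3 -0.1] 8.15
14.5 0.41 [ 0.5 -0.   0.1] 8.4
17.0 0.68 [ 0.6 -0.4  0.3] 8.65
19.5 0.07 [0.2 0.2 0.1] 8.9
```

```bash
cat > step.py <<'E'
from h import *
import sys
def click(k):  # pushes over the hump to click k; starting behind it
    a=30*(k-1)-8; mx=0
    while a<30*(k-1)+19:
        p,R,t=pose(a,.019,.083,-1); manip.move_linear(p,R,v=.02)
        F=np.mean([manip.read_force() for _ in range(5)],0); f=-F[:2]@t
        print(a,round(f,2),F.round(1),end=' | '); mx=max(mx,f)
        if mx>2 and f<1.2: print("jump",k,manip.read_t()); return True
        a+=2
    print("no jump"); return False
E
python3 - <<'E'
from step import *
ok=click(2) and click(3)
im,d=manip.read_camera("side");cv2.imwrite("pics/side2.png",im[:,:,::-1])
b=im[150:300,190:390,::-1];cv2.imwrite("pics/crop3.png",cv2.convertScaleAbs(cv2.resize(b,(800,600),interpolation=cv2.INTER_CUBIC),alpha=1.5))
E
```

```text
22 0.42 [ 0.9  0.3 -0.5] | 24 0.17 [-0.3 -0.6  0. ] | 26 0.21 [0.6 0.3 0. ] | 28 0.5 [-0.3 -0.9 -0.7] | 30 0.83 [ 1.1 -0.2  0.1] | 32 2.2 [ 2.4 -0.9 -1.2] | 34 2.46 [ 2.2 -1.5 -0.5] | 36 4.45 [ 4.4 -2.5 -0.4] | 38 4.34 [ 4.3 -2.5 -0.8] | 40 3.25 [ 3.5 -1.8 -0.4] | 42 1.84 [ 2.1 -1.   0.5] | 44 -0.32 [-0.5  0.1 -0. ] | jump 2 11.9
52 -0.71 [0.1 0.8 0.2] | 54 0.11 [-0.7 -0.3 -0.2] | 56 -1.17 [-0.5  1.1 -0.2] | 58 0.74 [-0.3 -0.8  0.2] | 60 -0.28 [-0.8  0.2  0.4] | 62 0.0 [ 0.8  0.1 -0.2] | 64 2.85 [ 1.  -2.8  0.2] | 66 2.74 [ 0.8 -2.7 -1.4] | 68 4.21 [ 0.7 -4.2 -0.6] | 70 3.9 [ 0.7 -3.9 -0.6] | 72 2.54 [ 0.6 -2.6 -0.7] | 74 0.4 [-0.  -0.4 -0.2] | jump 3 15.075
```

View pics/crop3.png

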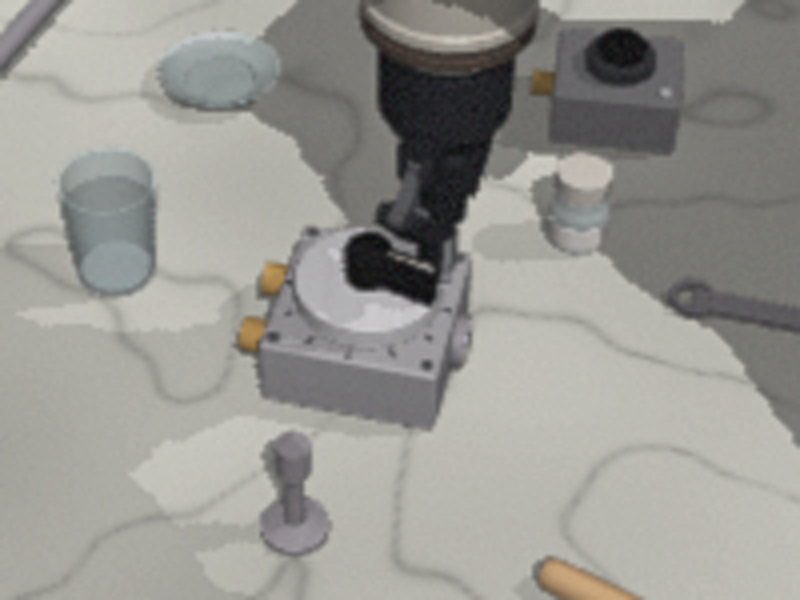

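```bash
python3 - <<'E'
from step import *
click(4)
p=np.array(manip.read_eef_pos());_,_,t=pose(105,.019,.083,-1)
p[:2]-=t*.012; manip.move_linear(p,v=.05)
p[2]=.2; manip.move_linear(p,v=.12)
R=np.c_[[0,1,0],[1,0,0],[0,0,-1.]]
x=manip.solve_ik([.5075,-.281,.16],R); print(x)
manip.movep([.5075,-.281,.16],np.array(R)); print(manip.read_t())
im,d=manip.read_camera("top");cv2.imwrite("pics/top3.png",im[:,:,::-1])
im2,_=manip.read_camera("side")
f=lambda i,x,y,w:cv2.resize(i[y-w:y+w,x-w:x+w],(390,390),interpolation=cv2.INTER_CUBIC)
cv2.imwrite("pics/crop4.png",cv2.convertScaleAbs(np.hstack([f(im[:,:,::-1],265,191,32),f(im2[:,:,::-1],310,190,60)]),alpha=1.6))
vv,uu=np.mgrid[165:220,238:298];X=world("top",np.c_[uu.ravel(),vv.ravel()],d[165:220,238:298].ravel())
s=X[(X[:,2]>.084)&(X[:,2]<.1)]; r=s[:,:2]-HUB; n=np.hypot(*r.T); o=r[(n>.02)&(n<.055)].mean(0)
print(len(s),o,np.degrees(np.arctan2(o[1],o[0])),"expect",TH0-120+360)
E
```

```text
82 0.02 [ 0.5 -0.1 -0.8] | 84 0.24 [-0.1 -0.2 -0.3] | 86 -0.71 [0.3 0.7 0.1] | 88 0.45 [-0.8 -0.2 -0.3] | 90 0.0 [-0.2  0.1  0. ] | 92 0.81 [-0.3 -0.8 -0.1] | 94 2.03 [-0.8 -1.9  0.2] | 96 3.38 [-0.4 -3.6 -0. ] | 98 2.97 [-1.5 -2.6 -0. ] | 100 2.45 [-1.3 -2.1  0.1] | 102 3.0 [-1.9 -2.3  0.2] | 104 1.04 [-1.2 -0.4  0.3] | jump 4 18.3
[-3.65808264e+01  1.15513213e+01  8.85517336e+01 -2.54444375e-14
  7.98969452e+01 -3.65808264e+01]
22.1917
165 [-0.0290874   0.01265237] 156.49203021143404 expect 129.0
```

View pics/crop4.png

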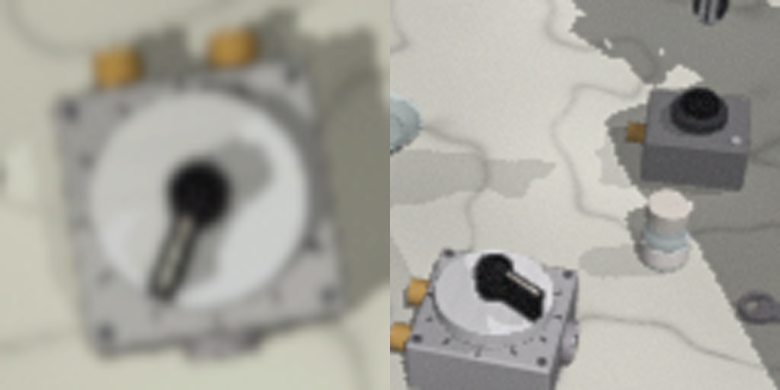

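The picture shows the pointer at 3 clicks: my "jump" was called just before the hump, and the dial sprang back. I'll push again to a commanded 110° (the fourth rest only makes contact at about 122°).

```bash
python3 - <<'E'
from step import *
p,R,t=pose(90,.032,.18,-1); manip.movep(p,R)
p[2]=.083; print(manip.move_linear(p,v=.1,f_stop=5))
for a in (88,93,96,99,102,104,106,108,110):
    p,R,t=pose(a,.019,.083,-1); manip.move_linear(p,R,v=.02)
    F=np.mean([manip.read_force() for _ in range(5)],0); print(a,round(-F[:2]@t,2),end=' | ')
p=np.array(manip.read_eef_pos()); p[:2]-=t*.012; manip.move_linear(p,v=.05)
p[2]=.2; manip.move_linear(p,v=.12)
R=np.c_[[0,1,0],[1,0,0],[0,0,-1.]]
manip.movep([.5075,-.281,.16],R); print(manip.read_t())
im,d=manip.read_camera("top")
im2,_=manip.read_camera("side")
f=lambda i,x,y,w:cv2.resize(i[y-w:y+w,x-w:x+w],(390,390),interpolation=cv2.INTER_CUBIC)
cv2.imwrite("pics/crop5.png",cv2.convertScaleAbs(np.hstack([f(im[:,:,::-1],265,191,32),f(im2[:,:,::-1],310,190,60)]),alpha=1.6))
vv,uu=np.mgrid[165:220,238:298];X=world("top",np.c_[uu.ravel(),vv.ravel()],d[165:220,238:298].ravel())
s=X[(X[:,2]>.084)&(X[:,2]<.1)]; r=s[:,:2]-HUB; n=np.hypot(*r.T); o=r[(n>.02)&(n<.055)].mean(0)
print(len(s),o,np.degrees(np.arctan2(o[1],o[0])),"expect",TH0-120+360)
E
```

```text
False
88 -0.47 | 93 1.25 | 96 2.54 | 99 3.4 | 102 3.3 | 104 0.25 | 106 -0.13 | 108 0.4 | 110 1.04 | 32.3833
164 [-0.01842317  0.02633091] 124.97964456469698 expect 129.0
```

View pics/crop5.png

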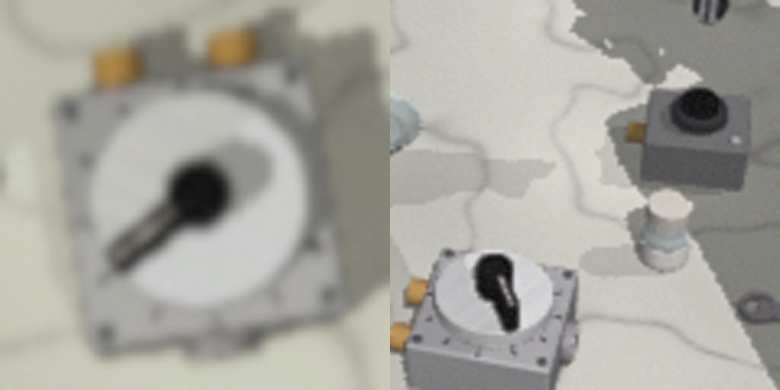

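```bash
python3 - <<'E'
from h import *
print(manip.read_eef_pos())
x,y=.5075,-.281
manip.move_linear([x,y,.090],v=.08,f_stop=5)
z=.09
while z>.062:
    z-=.001; st=manip.move_linear([x,y,z],v=.01)
    f=np.mean([manip.read_force() for _ in range(5)],0)[2]
    e=manip.read_eef_pos()[2]; print(round(z,4),round(e-.011,4),round(f,2),end=' | ')
    if f>12: break
manip.pause(.3);print(manip.read_force(),manip.read_eef_pos())
manip.move_linear([x,y,.16],v=.06); print(manip.read_t())
E
```

```text
[ 0.50760602 -0.28083016  0.16005372]
0.089 0.0783 -1.07 | 0.088 0.077 0.59 | 0.087 0.0759 -0.3 | 0.086 0.0749 0.13 | 0.085 0.0739 0.84 | 0.084 0.0729 -0.17 | 0.083 0.0719 -0.25 | 0.082 0.0709 -0.26 | 0.081 0.0699 0.13 | 0.08 0.0689 -0.19 | 0.079 0.0679 -0.14 | 0.078 0.0671 1.17 | 0.077 0.066 1.99 | 0.076 0.065 3.11 | 0.075 0.064 2.69 | 0.074 0.063 3.91 | 0.073 0.062 3.68 | 0.072 0.0611 3.65 | 0.071 0.0609 16.17 | [-2.65728561  2.99517249 16.63637806] [ 0.50761453 -0.28107262  0.07181742]
40.1917
```

```bash
python3 - <<'E'
from h import *
manip.movep([.40,-.45,.24],np.array(manip.read_orientation()))
im,d=manip.read_camera("top");im2,_=manip.read_camera("side")
cv2.imwrite("pics/end.png",cv2.convertScaleAbs(np.hstack([cv2.resize(i[100:330,110:410,::-1],(400,307)) for i in(im,im2)]),alpha=1.5))
vv,uu=np.mgrid[165:220,238:298];X=world("top",np.c_[uu.ravel(),vv.ravel()],d[165:220,238:298].ravel())
s=X[(X[:,2]>.084)&(X[:,2]<.1)]; r=s[:,:2]-HUB; n=np.hypot(*r.T); o=r[(n>.02)&(n<.055)].mean(0)
print(np.degrees(np.arctan2(o[1],o[0])),manip.read_t(),np.median(d[215:222,377:383]),np.median(np.load("top0.npy")[215:222,377:383]))
E
```

```text
125.28923812999284 41.1583 1.2640364 1.2643409
```

View pics/end.png

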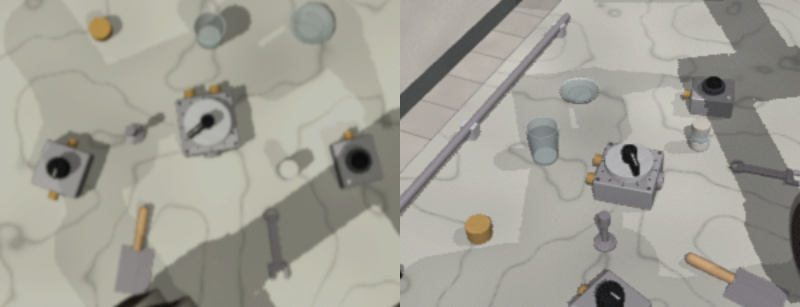

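The last picture shows the pointer at the fourth click, the button back up, and the other items where they were.

```bash
python3 -c "
from plant import manip
print(manip.hand_in())"
```

```text
the job is handed in; nothing more can be done
None
```

The dial is set four clicks clockwise from zero, and the valve button was then pressed fully down and sprang back. I handed the job in at about 41 s on the robot's clock.

- **Dial:** I pushed the pointer with the closed fingertips, without gripping it. My first push for the fourth click stopped just short of the hump, and the dial sprang back to click 3. The picture showed this, so I pushed again. The last check has the pointer at 125.3° world, against about 128° expected from the block's yaw. That is within measurement error of click 4, and it never went past it.
- **Button:** It was pressed only after the dial was confirmed set. It travelled about 6 mm (67 to 61 mm above the bench) and met the hard stop at about 16 N. After release, its depth in the top camera matched the starting picture to 0.3 mm.
- **Everything else:** By eye in the final picture, the loose items and the purge knob look unmoved. I did not measure them individually.

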